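# Set the preload dial of the vane calibrator and hold it

### The job

Set the preload on the vane torsion calibrator, the round instrument with the sprung dark dial: with a fingertip push the post of its sliding catch straight outward until the bar is fully out of the crank pin's way, then push the dial's upright crank pin round clockwise until the pale index line lines up with the brass rider's pointer on the scale. The dial springs back if let go, so finish while still holding it there with the finger against the pin. Push gently, grip nothing, and leave the rider, the tin, the brass weight and the steel cone where they are.

Things in the scene. Friction and masses are not known exactly. Their poses are not given: they have to be found in the camera images.
- calibrator: Fixed grey round instrument, 160 mm across. Origin on the dial's axis at worktop level. White scale ring, lines every 10 degrees, radius 55 to 74 mm, top 31 mm up. Dark dial inside it: radius 55 mm, top 35 mm up (hub, radius 13 mm, to 42 mm). Angles counter-clockwise from its x axis: catch and its guide arm (138 mm long) at -135 degrees; at rest crank pin at -114, index line at 66.
- dial (a joint): Angle of the dial in rad: 0 at its spring rest, growing clockwise seen from above, stop at 2.2. A weak spring turns it back: 0.03 N m at rest, 0.06 N m more per rad, so 1 to 3.5 N at the crank pin. With the catch in, the pin strikes the bar after about 0.06 rad.
- rider (a joint): Angle of the brass rider clipped on the scale's rim, same zero and direction as the dial: index and rider are in line when joint dial equals joint rider. It lies between 0.75 and 1.75 rad. Rider 16 mm wide, from 60 to 85 mm from the axis, top 40 mm up; it sits stiffly and must not be moved.
- catch (a joint): Slide of the catch bar in m: about 0 when in (its end over the dial, in the pin's way), 0.028 at its stop fully out. Moves straight outward, along -135 degrees in the calibrator's frame, with about 1.5 N of friction; stays where it is left. Clear is beyond 0.022.
- catch_post (a point): Middle, 58 mm above the worktop, of the upright steel post on the catch bar. Post 10 mm in diameter, from 42 to 72 mm up, 92 mm from the dial's axis when in. The bar, 10 mm wide, and the guide cheeks beside it have their tops 42 mm up; when in, the bar reaches inward to 31 mm from the axis.
- crank_pin (a point): Middle of the upright steel crank pin on the dial, 54 mm above the worktop. Pin 14 mm in diameter, its top 72 mm up, standing on the dial at 40 mm from the dial's axis, opposite the index line.
- index_tip (a point): Outer end of the pale index line on the dial's top, 55 mm from the axis.
- rider_mark (a point): The point on the dial's edge (55 mm from the axis) that the rider's pointer aims at: the index tip belongs here.
- tin: Open aluminium moisture tin, 63 mm across, 41 mm high, standing beyond the instrument, about 130 mm from the dial's axis. Origin at the centre of its underside. Leave alone.
- weight: Brass 500 g calibration weight with a knob, 38 mm across, 52 mm high, standing on the near left of the instrument, about 125 mm from the axis. Origin at the centre of its underside. Leave alone.
- cone: Steel cone with point up, 30 mm across, 40 mm high, on the near side of the instrument, about 120 mm from the axis. Origin at the centre of its underside. Leave alone.

How it is judged (in metres and radians):
On the way, in this order (a step that is already met when the one before it is completed fails the run):
1. the catch is pushed out, clear of the pin (value of joint catch above 0.022 m), for 0.2 s.
2. a finger on the dial holds its index line at the rider (horizontal distance between index_tip and rider_mark below 0.0045 m and contact force between the fingers and dial above 0.4 N), for 0.3 s.
At the end, for the whole second after the job is handed in: The catch is out by more than 22 mm of its 28 mm; the index tip lies within 4.5 mm (under 5 degrees, half a scale division) of the rider's mark; the dial is still, held there by the fingers pushing on it with more than 0.4 N (all of step 2 and value of joint catch above 0.022 m and velocity of joint dial between -0.05 and 0.05 rad/s); the arm keeps its last pose, push and grip.
It fails at once if the rider was moved (distance of rider_mark from where it was at the start of the episode above 0.003 m).
It fails at once if the tin, weight or cone was moved or lifted by more than 10 mm (distance of any of tin, weight, cone from where it was at the start of the episode above 0.01 m).
It fails at once if the dial was pushed or squeezed with more than 30 N (contact force between the fingers and dial above 30 N).
It fails at once if the catch was pushed or squeezed with more than 30 N (contact force between the fingers and catch above 30 N).
It also fails if it takes over 53 s, if anything falls off the work surface, if the arm or the gripper's body presses on something with over 40 N, if the wrist force passes 120 N, or if a joint passes its speed limit or range.

### The arm

A 6-joint arm with a two-finger parallel gripper is mounted at the origin on a cart in front of the work surface, level with it; the furniture and walls round the work are solid. World frame = base frame: x ahead of the robot, y to its left, z up, the work surface at z = 0. Lengths are in mm, angles in rad, forces in N, time in s.
With the tool pointing down it reaches from about 325 to 875 mm from the base axis. Payload 4.4 kg.
Tool frame: the origin (TCP) lies midway between the tips of the shut fingers; the grasp point (between the pads) lies 19 mm behind it; z points along the fingers, y is the line along which they close (so a half turn about z gives the same grasp; the last joint's range is limited). The gripper opens to 85 mm and grips with 20 to 120 N. Pads are 22 mm wide; open, the fingers measure 114 mm over their backs; the gripper's body (76 mm by 85 mm) begins 54 mm behind the grasp point. The pads swing forward as they close: fully open they stand 13 mm farther back than shut.
Start: joints at [1.038, 0.207, 1.542, -0, 1.393, -0.15], TCP at [214.25, 533.596, 231.282] pointing down, gripper open.
Joint ranges: [-2.73, 2.73], [-0.86, 2.22], [0.23, 2.46], [-1.11, 4.25], [0.08, 2.63], [-2.82, 2.82]. Speed limits (rad/s): [2.79, 2.79, 3.14, 3.14, 3.14, 3.14].

### API

Orientations are given as a unit quaternion [x, y, z, w].
In Python, from plant import ctrl gives the robot as it stands.
- The arm moves only by the tool servo_tool, never from a script. Its argument "deltas" is a list of rows, each a list of 7 numbers: the shift along the tool's x, y, z normalised to -1 to 1, where 1 is 60 cm, then the turn, a rotation vector about the tool's x, y, z normalised to -1 to 1, where 1 is 180 degrees, then the closure, from 0 (fully open) to 1 (shut). In form: [[tx, ty, tz, ax, ay, az, jaw], ...]. A call has 1 to 20 rows; each row shifts and turns the commanded pose from where the row before left it, along the tool's axes as they then stand; what a row does not reach is not made up. A row lasts 1/12 s, in which the tool goes at most 41.7 mm and 7.16 degrees, less where a joint would pass 70% of its speed; a pose out of reach is approached as far as the arm can. A call with a number of a shift or a turn outside -1 to 1 is refused whole. A call with a gripper value outside its range is refused whole. The fingers move at their own pace and stop on an object; "grip_force" is the grip in N (left out, the last holds). Time passes only in rows, so rows that do not move let the fingers close. It gives the time, the measured TCP pose, the force, the opening and the grip force at its end, in the units of the state.
- ctrl.sense(): the state, without advancing time (a new reading comes with each control period).
- ctrl.capture(name): name is "side" or "top" or "wrist"; returns a dict with "img" (384x512x3 uint8, red, green, blue), "vertical_fov" (degrees; the focal length in pixels is half the picture's height over the tangent of half this angle, whatever the lens; pixels are square), "cx", "cy" (the principal point, pixels), "world_from_camera" (4x4, takes a point from camera to world coordinates); the wrist camera has in their place "mount" (4x4, takes a point from camera to tool coordinates, whose origin is the TCP and whose axes are the flange's). Camera axes: x right, y down, z forward; pixel columns grow to the right and rows downward; lengths in mm; the calibration is good to about 2 mm. A picture is of the moment at which its call begins: read the wrist's pose just before it. There is no depth.
- ctrl.job_done(): hands the job in; it is judged then, once.
Trained networks look in a picture, given as the dict that the camera call returned (one of the last four; its "shot" number tells which), for a name from the list of things; names that differ only in an ending like _2 or _b are one class to them, and where a whole thing is asked for, a point or a joint stands for the part that bears it (a point fixed in the world has none). Each returns a list of dicts, best first, with "confidence" (0 to 1); they miss things now and then, are a little off and sometimes report something else, mostly with a low value. They report only what shows in the picture. A call takes as long as a camera call.
- ctrl.boxes_of(picture, thing): "at" ([x, y, z] in mm, in world coordinates, good to about 4 mm: the middle of the surface that is visible of it).
The state is a dict: "time": time; "joints": joint angles; "qvel": joint speeds; "joint_torque": joint torques, N m; "eef_pos": TCP position; "ee_rot": TCP orientation; "ft_force": force on the tool from outside, world axes, zero at the start; "moment": the same for the moment, N m; "opening": opening from 0.0 (shut) to 1.0 (fully open); "finger_force": force on a finger pad.
Only numpy, scipy, OpenCV 4.12 (cv2) and the standard library are available. Lean on these libraries where they do the work, as an engineer would, in place of code of your own. Each camera call takes 0.05 s, during which the arm holds its last target. There are 200 camera calls.

## Working session

There is one attempt and no reset: what is moved stays moved. The work goes in short steps, Python scripts to look and compute and a tool call to move; the robot and the scene stay as the last step left them, time stands still between calls to the robot, and variables do not carry over. Pictures are saved under pics/ and viewed, at most 10 in all, crops included, and the job is handed in when it is done.

Besides the shell and the picture viewer there is one more tool, called after "Request:" in YAML: its name, and indented under it one key for each argument. servo_tool: Moves the arm, as the interface text tells. Its arguments: {"type":"object","properties":{"deltas":{"type":"array","items":{"type":"array","items":{"type":"number","minimum":-1,"maximum":1}}},"grip_force":{"type":"number"}},"required":["deltas"]}

```bash
mkdir -p pics; cat > h.py <<'E'
import numpy as np, cv2
from plant import ctrl
def K(p):
    f=p["img"].shape[0]/2/np.tan(np.radians(p["vertical_fov"])/2); return f,p["cx"],p["cy"]
def proj(p,X):
    f,cx,cy=K(p); T=np.linalg.inv(np.array(p["world_from_camera"])); c=T[:3,:3]@np.array(X,float)+T[:3,3]
    return np.array([f*c[0]/c[2]+cx,f*c[1]/c[2]+cy])
def atz(p,uv,z):
    f,cx,cy=K(p); T=np.array(p["world_from_camera"]); d=T[:3,:3]@np.array([(uv[0]-cx)/f,(uv[1]-cy)/f,1.]); o=T[:3,3]
    return o+d*(z-o[2])/d[2]
def save(p,n,crop=None,s=1):
    im=p["img"][:,:,::-1]
    if crop: im=im[crop[1]:crop[3],crop[0]:crop[2]]
    cv2.imwrite("pics/"+n,cv2.resize(im,None,fx=s,fy=s,interpolation=cv2.INTER_CUBIC))
E
python3 - <<'E'
from h import *
import pickle
s=ctrl.sense(); print({k:np.round(v,3) for k,v in s.items()})
for n in("top","side"):
    p=ctrl.capture(n); save(p,n+".png",s=1.5); pickle.dump(p,open(n+".pkl","wb"))
    print(n,np.round(p["world_from_camera"],3).tolist(),p["vertical_fov"])
    for t in("calibrator","dial","rider","catch","catch_post","crank_pin","index_tip","tin","weight","cone"):
        try: print(t,[(np.round(d["at"]).tolist(),round(d["confidence"],2)) for d in ctrl.boxes_of(p,t)][:2])
        except Exception as e: print(t,e)
E
```

```text
{'time': np.float64(0.0), 'joints': array([ 1.039,  0.207,  1.543, -0.   ,  1.394, -0.15 ]), 'qvel': array([ 0.001, -0.   ,  0.   , -0.001, -0.   ,  0.001]), 'joint_torque': array([ 1.0000e-03, -3.8304e+01, -2.9160e+01, -0.0000e+00,  1.0000e-02,
        0.0000e+00]), 'eef_pos': array([213.836, 532.912, 230.096]), 'ee_rot': array([ 0.19 ,  0.982, -0.001, -0.   ]), 'ft_force': array([-0.086, -0.462,  0.263]), 'moment': array([-0.031,  0.016,  0.053]), 'finger_force': np.float64(0.0), 'opening': np.float64(1.003)}
top [[-0.012, -0.997, 0.076, 496.148], [-1.0, 0.011, -0.003, 372.863], [0.002, -0.076, -0.997, 903.873], [0.0, 0.0, 0.0, 1.0]] 57.38139205496959
calibrator [([498.0, 393.0, 35.0], 0.77)]
dial [([514.0, 397.0, 34.0], 0.92)]
rider [([584.0, 413.0, 42.0], 0.38)]
catch [([444.0, 350.0, 43.0], 0.45), ([585.0, 416.0, 42.0], 0.33)]
catch_post [([443.0, 351.0, 46.0], 0.55)]
crank_pin [([509.0, 398.0, 35.0], 0.96)]
index_tip [([514.0, 397.0, 36.0], 0.74), ([624.0, 336.0, 19.0], 0.6)]
tin [([623.0, 334.0, 19.0], 0.81)]
weight [([438.0, 509.0, 34.0], 0.59), ([500.0, 391.0, 33.0], 0.59)]
cone [([443.0, 348.0, 45.0], 0.59), ([395.0, 428.0, 13.0], 0.46)]
side [[-1.0, -0.019, -0.002, 573.582], [-0.009, 0.556, -0.831, 1103.473], [0.016, -0.831, -0.556, 558.089], [0.0, 0.0, 0.0, 1.0]] 42.59997808533053
calibrator [([494.0, 417.0, 29.0], 0.93), ([398.0, 440.0, 14.0], 0.52)]
dial [([507.0, 406.0, 38.0], 0.91), ([400.0, 437.0, 12.0], 0.52)]
rider []
catch [([434.0, 350.0, 44.0], 0.72)]
catch_post [([438.0, 351.0, 39.0], 0.66)]
crank_pin [([508.0, 405.0, 36.0], 0.77)]
index_tip [([512.0, 408.0, 35.0], 0.57)]
tin [([619.0, 350.0, 27.0], 0.69)]
weight [([432.0, 524.0, 33.0], 0.62)]
cone [([397.0, 441.0, 13.0], 0.66)]
```

View pics/top.png

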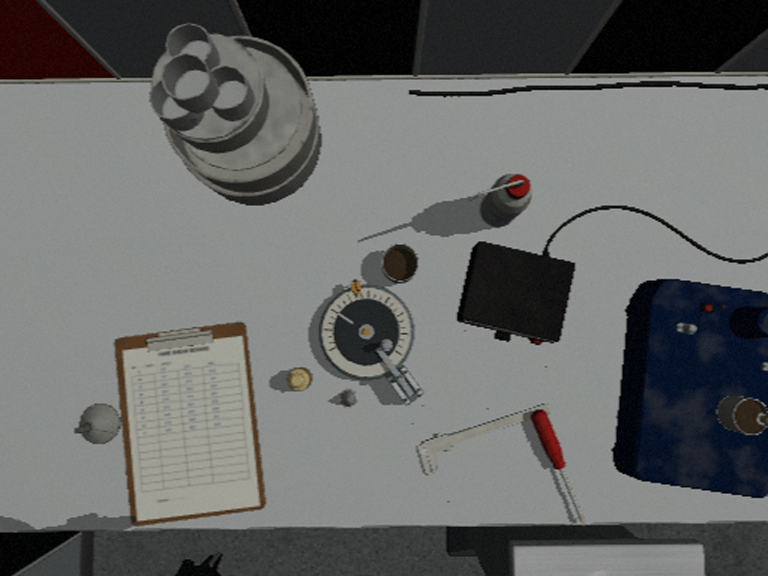

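View pics/side.png

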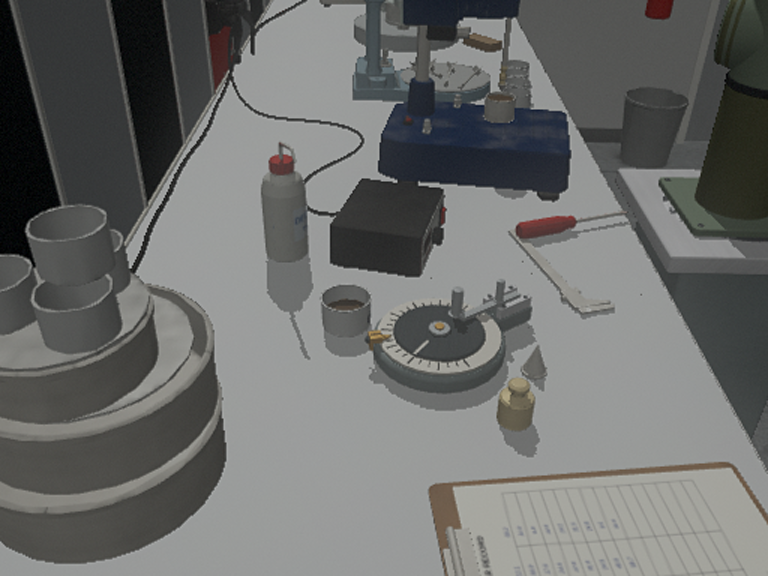

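The top picture shows the dial centre at (366,332), the pin at (387,345), the index line toward (335,312), the rider at (356,287) and the catch arm running down-right to (410,398), all in 1.5x pixels. The side picture agrees. Next I'll enlarge the top view and fit positions.

```bash
python3 - <<'E'
from h import *
import pickle
p=pickle.load(open("top.pkl","rb")); save(p,"topc.png",(205,180,295,280),6)
p=pickle.load(open("side.pkl","rb")); save(p,"sidec.png",(235,170,365,265),6)
E
```

```text
(no output)
```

View pics/topc.png

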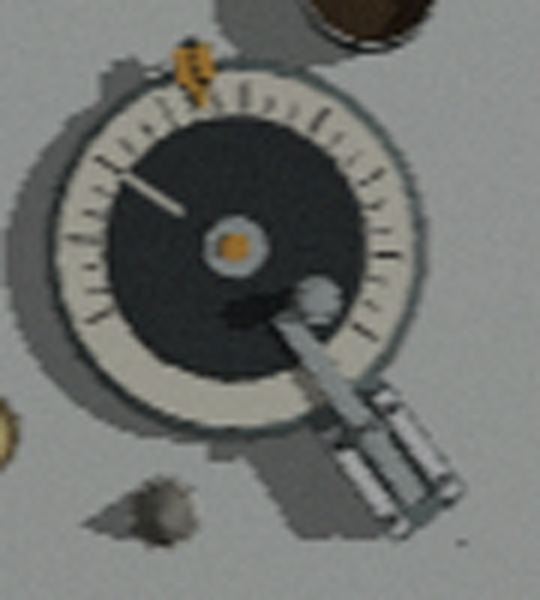

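View pics/sidec.png

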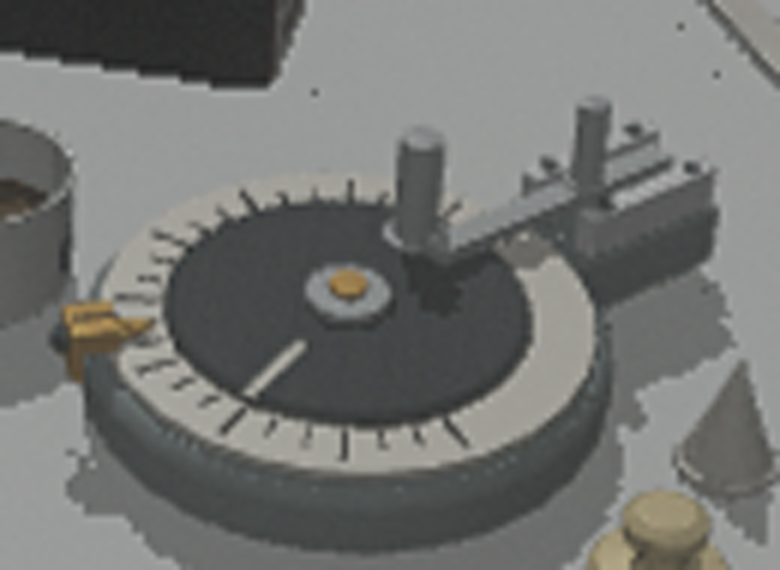

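The crops show, in crop pixels:
- **Top:** hub (235,247), index tip (122,174), pin top (320,298), rider pointer (203,105).
- **Side:** hub (348,288), pin top (421,137), post top (595,105), index tip (250,393), rider tip (155,323).

```bash
python3 - <<'E'
from h import *
import pickle
from scipy.optimize import least_squares
T=pickle.load(open("top.pkl","rb"));S=pickle.load(open("side.pkl","rb"))
t=lambda u,v:np.array([205+u/6,180+v/6]); s=lambda u,v:np.array([235+u/6,170+v/6])
pts=dict(hub=(t(235,247),s(348,288),42),idx=(t(122,174),s(250,393),35),pin=(t(320,298),s(421,137),72),rider=(t(203,105),s(155,323),38),post=(None,s(595,105),72))
P={}
for n,(a,b,z) in pts.items():
    y=atz(S,b,z); x=atz(T,a,z) if a is not None else y
    if a is not None:
        r=least_squares(lambda X:np.r_[proj(T,X)-a,proj(S,X)-b],x); tri=r.x
    else: tri=y
    print(n,"top",x.round(1),"side",y.round(1),"tri",tri.round(1)); P[n]=(x[:2],y[:2])
for k in(0,1):
    c=P["hub"][k]
    for n in("idx","pin","rider","post"):
        d=P[n][k]-c; print(k,n,np.hypot(*d).round(1),np.degrees(np.arctan2(d[1],d[0])).round(1))
E
```

```text
hub top [508.5 397.3  42. ] side [508.7 404.9  42. ] tri [508.2 397.5  36.5]
idx top [539.3 443.9  35. ] side [538.2 446.3  35. ] tri [538.5 444.1  33.3]
pin top [487.7 363.2  72. ] side [486.8 369.2  72. ] tri [486.7 363.3  68.1]
rider top [567.2 410.1  38. ] side [565.3 418.4  38. ] tri [566.  410.5  32.1]
post top [432.6 349.8  72. ] side [432.6 349.8  72. ] tri [432.6 349.8  72. ]
0 idx 55.8 56.6
0 pin 40.0 -121.4
0 rider 60.1 12.3
0 post 89.5 -148.0
1 idx 50.8 54.5
1 pin 41.9 -121.5
1 rider 58.1 13.3
1 post 94.0 -144.1
```

Request:
servo_tool:
  deltas:
    - [0,0,0,0,0,0.035,1]
    - [0,0,0,0,0,0.035,1]
    - [0,0,0,0,0,0.035,1]
    - [0,0,0,0,0,0.035,1]
    - [0,0,0,0,0,0.035,1]
    - [-0.0473,0.0148,0,0,0,0,1]
    - [-0.0473,0.0148,0,0,0,0,1]
    - [-0.0473,0.0148,0,0,0,0,1]
    - [-0.0473,0.0148,0,0,0,0,1]
    - [-0.0473,0.0148,0,0,0,0,1]
    - [-0.0473,0.0148,0,0,0,0,1]
    - [-0.0473,0.0148,0,0,0,0,1]
    - [-0.0473,0.0148,0,0,0,0,1]
    - [-0.0473,0.0148,0,0,0,0,1]
    - [-0.0473,0.0148,0,0,0,0,1]
    - [0,0,0,0,0,0,1]
    - [0,0,0,0,0,0,1]
    - [0,0,0,0,0,0,1]
  grip_force: 20

```text
time: 2.6
eef_pos: [454.5, 358.9, 231.1]
ee_rot: [0.449, 0.893, -0.0, -0.0]
ft_force: [-0.3, -0.2, 0.1]
opening: 0.002
finger_force: 0.0
```

```bash
cat >> h.py <<'E'
from scipy.spatial.transform import Rotation as R
def wrist():
    s=ctrl.sense(); p=ctrl.capture("wrist"); T=np.eye(4); T[:3,:3]=R.from_quat(s["ee_rot"]).as_matrix(); T[:3,3]=s["eef_pos"]
    p["world_from_camera"]=T@np.array(p["mount"]); return s,p
E
python3 - <<'E'
from h import *
import pickle
s,p=wrist(); print(s["eef_pos"],s["ee_rot"],s["opening"],s["ft_force"]); print(np.round(p["mount"],2).tolist(),p["vertical_fov"])
pickle.dump(p,open("w1.pkl","wb")); save(p,"w1.png",s=1.5)
for n,X in dict(hub=(508.5,398,42),idx=(539,444,35),pin=(487.7,363.2,72),post=(434.5,343.3,72)).items(): print(n,proj(p,X)*1.5)
E
```

```text
[454.47386739 358.92775769 231.12050097] [ 4.49313685e-01  8.93373956e-01 -6.91141128e-05 -4.26732105e-04] 0.0020879292035070125 [-0.33900938 -0.15661769  0.13264175]
[[0.0, -0.96, -0.27, 66.94], [1.0, 0.0, -0.0, 0.02], [0.0, -0.27, 0.96, -142.22], [0.0, 0.0, 0.0, 1.0]] 61.020136091479785
hub [488.70171377 252.94952387]
idx [563.08869401 224.47043392]
pin [437.74949244 286.15339762]
post [351.9281931  262.01094379]
```

View pics/w1.png

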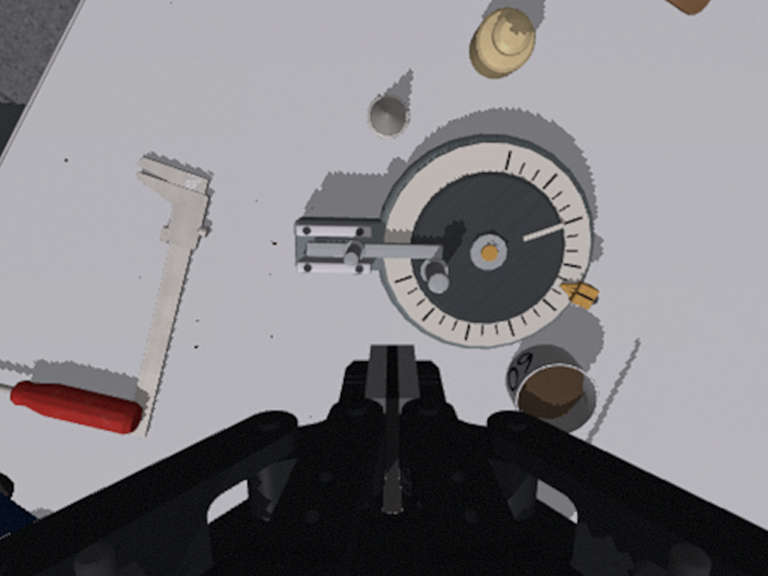

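The wrist picture shows the whole instrument, and the predictions land within about 4 px: hub (489,252), pin top (438,283), post top (352,257), index tip (565,225), rider tip (562,290).

```bash
python3 - <<'E'
from h import *
import pickle
p=pickle.load(open("w1.pkl","rb")); T=pickle.load(open("top.pkl","rb"))
save(p,"w1c.png",(250,80,420,250),3.5)
c=atz(p,np.array([489,252])/1.5,42)[:2]; print("hub",c)
for n,uv,z in(("pin",(438,283),72),("post",(352,257),72),("idx",(565,225),35),("rider",(562,290),36),("armend",(296,246),42)):
    X=atz(p,np.array(uv)/1.5,z)[:2]; d=X-c; print(n,X.round(1),np.hypot(*d).round(1),np.degrees(np.arctan2(d[1],d[0])).round(1))
E
```

```text
hub [508.23852329 398.6369554 ]
pin [486.5 364.9] 40.1 -122.8
post [432.7 346. ] 92.1 -145.1
idx [540.3 444.5] 56.0 55.0
rider [569.7 408.3] 62.2 8.9
armend [399.1 322.6] 133.0 -145.1
```

View pics/w1c.png

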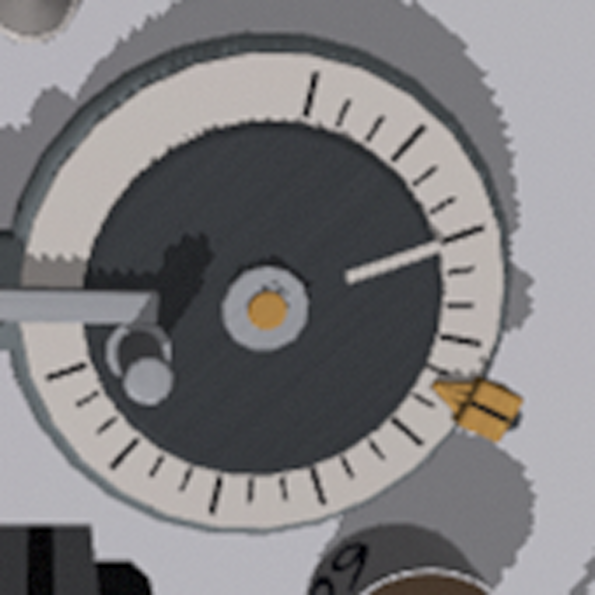

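```bash
python3 - <<'E'
from h import *
import pickle
p=pickle.load(open("w1.pkl","rb"))
q=lambda u,v:np.array([250+(u+.5)/3.5-.5,80+(v+.5)/3.5-.5])
c=atz(p,q(265,308),42)[:2]; print("hub",c)
for n,uv,z in(("pin",(148,381),72),("idx",(440,243),35),("idxin",(348,278),35),("rider",(435,384),36),("rider",(435,384),40),("riderback",(519,402),40),("line66",(484,229),31),("line6",(424,445),31),("lineA",(482,344),31)):
    X=atz(p,uv=q(*uv),z=z)[:2]; d=X-c; print(n,z,X.round(1),np.hypot(*d).round(1),np.degrees(np.arctan2(d[1],d[0])).round(1))
E
```

```text
hub [507.46471788 398.52973286]
pin 72 [486.4 365. ] 39.6 -122.2
idx 35 [538.6 444.4] 55.4 55.9
idxin 35 [523.5 420.1] 26.9 53.4
rider 36 [566.1 411.1] 59.9 12.1
rider 40 [564.3 411.1] 58.2 12.5
riderback 40 [588.5 422.1] 84.4 16.2
line66 31 [547.8 455.8] 70.0 54.9
line6 31 [578.9 394.1] 71.6 -3.5
lineA 31 [571.3 429.3] 70.9 25.7
```

Request:
servo_tool:
  deltas:
    - [0.003,-0.0025,0,0,0,0.0094,1]
    - [0,0,0,0,0,0,1]
    - [0,0,0.06,0,0,0,1]
    - [0,0,0.06,0,0,0,1]
    - [0,0,0.06,0,0,0,1]
    - [0,0,0.06,0,0,0,1]
    - [0,0,0.03,0,0,0,1]
    - [0,0,0.03,0,0,0,1]
    - [0,0,0,0,0,0,1]
    - [0,0,0,0,0,0,1]
    - [0,0,0,0,0,0,1]

```text
time: 3.57
eef_pos: [453.1, 360.4, 52.7]
ee_rot: [0.462, 0.887, 0.001, 0.001]
ft_force: [-0.3, -0.3, 0.0]
opening: -0.002
finger_force: 0.0
```

```bash
python3 - <<'E'
from h import *
s,p=wrist(); print(s["eef_pos"],s["ee_rot"],s["ft_force"]); save(p,"w2.png",s=1.5)
E
```

```text
[453.10327807 360.39380982  52.65469791] [4.61707549e-01 8.87031486e-01 9.61872093e-04 5.96928856e-04] [-0.30269632 -0.27648509  0.01405195]
```

View pics/w2.png

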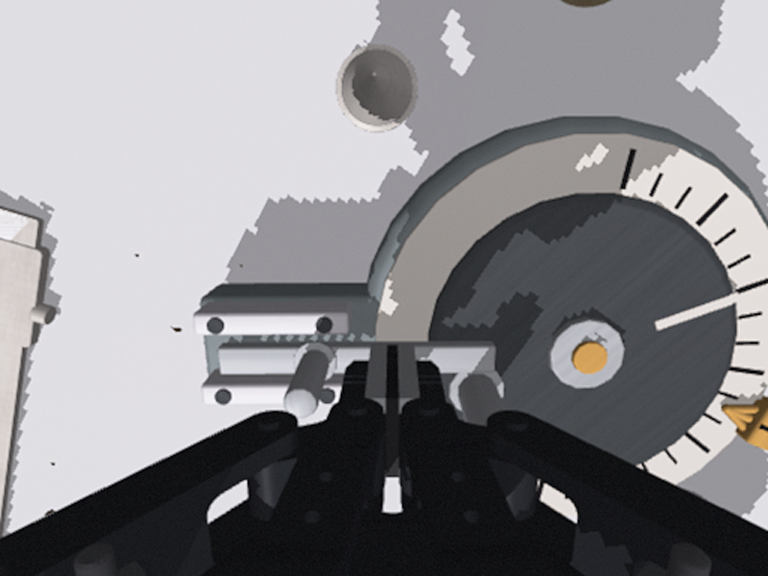

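The picture shows the fingers over the bar, between the post (300,390) and the pin (475,390), with both clear.

Request:
servo_tool:
  deltas:
    - [0,-0.005,0,0,0,0,1]
    - [0,-0.005,0,0,0,0,1]
    - [0,-0.005,0,0,0,0,1]
    - [0,-0.005,0,0,0,0,1]
    - [0,-0.005,0,0,0,0,1]
    - [0,-0.005,0,0,0,0,1]
    - [0,-0.005,0,0,0,0,1]
    - [0,0,0,0,0,0,1]

```text
time: 4.28
eef_pos: [434.7, 346.9, 51.2]
ee_rot: [0.462, 0.887, -0.0, -0.0]
ft_force: [-0.1, -0.8, 1.0]
opening: -0.002
finger_force: 0.4
```

```bash
python3 - <<'E'
from h import *
s,p=wrist(); print(s["eef_pos"],s["ft_force"]); save(p,"w3.png",(100,180,400,300),2)
E
```

```text
[434.74550538 346.89328887  51.24505638] [-0.13404352 -0.82731266  1.03952535]
```

View pics/w3.png

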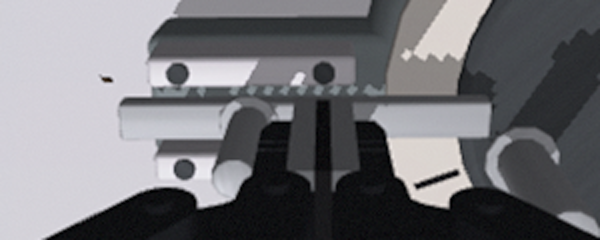

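The bar is out by roughly 12 mm: its tail sticks out at (120,118) and the post at (240,150) touches the finger. I'll keep pushing.

Request:
servo_tool:
  deltas:
    - [0,-0.005,0,0,0,0,1]
    - [0,-0.005,0,0,0,0,1]
    - [0,-0.005,0,0,0,0,1]
    - [0,-0.005,0,0,0,0,1]
    - [0,-0.0025,0,0,0,0,1]
    - [0,0,0,0,0,0,1]
    - [0,0,0,0,0,0,1]

```text
time: 4.92
eef_pos: [425.5, 340.4, 51.3]
ee_rot: [0.462, 0.887, 0.002, 0.001]
ft_force: [4.7, 3.1, -4.7]
opening: 0.002
finger_force: 2.9
```

Request:
servo_tool:
  deltas:
    - [0,-0.0017,0,0,0,0,1]
    - [0,0,0,0,0,0,1]

```text
time: 5.08
eef_pos: [425.5, 340.3, 51.5]
ee_rot: [0.462, 0.887, 0.003, 0.001]
ft_force: [6.6, 4.3, -6.5]
opening: -0.002
finger_force: 4.0
```

Request:
servo_tool:
  deltas:
    - [0,-0.0017,0,0,0,0,1]
    - [0,0,0,0,0,0,1]

```text
time: 5.25
eef_pos: [425.4, 340.3, 51.7]
ee_rot: [0.462, 0.887, 0.004, 0.002]
ft_force: [8.9, 6.1, -7.3]
opening: 0.003
finger_force: 4.9
```

```bash
python3 - <<'E'
from h import *
s,p=wrist(); print(s["eef_pos"],s["ft_force"]); save(p,"w4.png",(100,180,400,300),2)
E
```

```text
[425.4481841  340.29396994  51.65874572] [ 8.86741804  6.13809253 -7.32021534]
```

View pics/w4.png

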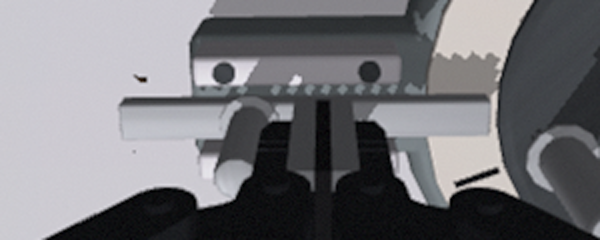

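The bar end (490,118) now lies outside the dial's edge, and the force rises without any motion, so the catch is at its stop. Next I'll back off, lift, and go round behind the pin.

Request:
servo_tool:
  deltas:
    - [0,0.01,0,0,0,0,1]
    - [0,0.015,0,0,0,0,1]
    - [0,0,-0.0375,0,0,0,1]
    - [0,0,-0.0375,0,0,0,1]
    - [-0.0242,0.022,0,0,0,0,1]
    - [-0.0242,0.022,0,0,0,0,1]
    - [-0.0242,0.022,0,0,0,0,1]
    - [0,0,0,0,0,0,1]
    - [0,0,0,0,0,0,1]
    - [0,0,0,0,0,0,1]

```text
time: 6.13
eef_pos: [491.1, 333.8, 95.5]
ee_rot: [0.462, 0.887, -0.001, -0.001]
ft_force: [-0.3, 0.2, -0.0]
opening: 0.004
finger_force: 0.0
```

```bash
cat >> h.py <<'E'
def rel(e,c=(508,398.5),a=124.9):
    d=np.array(e[:2])-c; t=np.radians(a); return d@[np.cos(t),np.sin(t)], d@[np.sin(t),-np.cos(t)]
E
python3 - <<'E'
from h import *
import pickle
s,p=wrist(); print(s["eef_pos"],s["ee_rot"],s["ft_force"],rel(s["eef_pos"])); save(p,"w5.png",s=1.5); pickle.dump(p,open("w5.pkl","wb"))
E
```

```text
[491.05619926 333.75326209  95.50532231] [ 0.46232483  0.8867095  -0.00101103 -0.00099159] [-0.31838999  0.22815271 -0.03051377] (np.float64(-43.407832877892794), np.float64(-50.94106887455936))
```

View pics/w5.png

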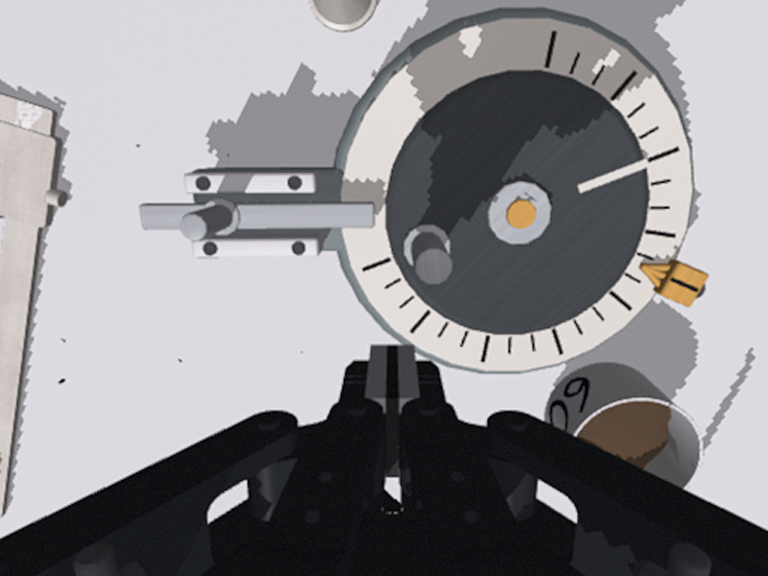

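The catch is fully out, with the bar end at (372,215) over the scale ring. The pin at (432,258) is ahead of and slightly right of the fingers. I'll shift 13 mm, then descend.

Request:
servo_tool:
  deltas:
    - [0,0.0215,0,0,0,0,1]
    - [0,0,0.0375,0,0,0,1]
    - [0,0,0.0375,0,0,0,1]
    - [0,0,0,0,0,0,1]
    - [0,0,0,0,0,0,1]
    - [0.0125,0,0,0,0,0,1]
    - [0.005,0,0,0,0,0,1]
    - [0.005,0,0,0,0,0,1]
    - [0.005,0,0,0,0,0,1]
    - [0,0,0,0,0,0,1]
    - [0,0,0,0,0,0,1]

```text
time: 7.1
eef_pos: [493.8, 355.5, 52.0]
ee_rot: [0.462, 0.887, 0.001, 0.0]
ft_force: [0.9, -1.0, 1.0]
opening: 0.003
finger_force: 0.3
```

```bash
python3 - <<'E'
from h import *
s,p=wrist(); print(s["eef_pos"],s["ft_force"],rel(s["eef_pos"])); save(p,"w6.png",s=1.5)
E
```

```text
[493.79486071 355.54093408  52.02139674] [ 0.86668748 -0.99185925  1.01162306] (np.float64(-27.105546675932906), np.float64(-36.229223927864346))
```

View pics/w6.png

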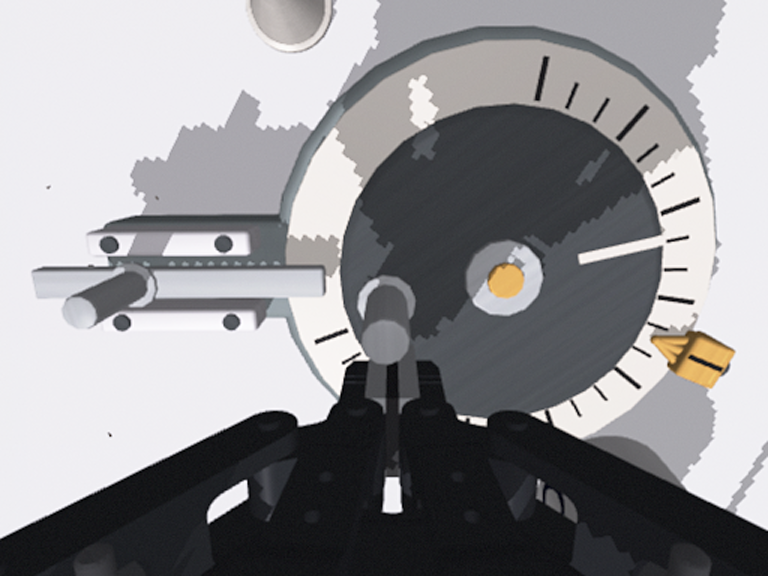

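I have now viewed 11 pictures, one over the limit of 10, so from here I'll measure images only numerically. In this last one the finger touches the pin at (385,340), the index tip is at (660,243) and the rider tip at (655,342), so the dial has already turned about 10 degrees.

```bash
cat >> h.py <<'E'
def dial(p,c0=(508,398.5)):
    hsv=cv2.cvtColor(p["img"],cv2.COLOR_RGB2HSV); org=((hsv[...,0]>10)&(hsv[...,0]<28)&(hsv[...,1]>120)&(hsv[...,2]>90)).astype(np.uint8)
    g=cv2.cvtColor(p["img"],cv2.COLOR_RGB2GRAY).astype(np.float32)
    u=proj(p,(*c0,43)).round().astype(int); v,w=np.nonzero(org[u[1]-14:u[1]+15,u[0]-14:u[0]+15])
    c=atz(p,np.array([w.mean()+u[0]-14,v.mean()+u[1]-14]),43)[:2]
    A=np.arange(-10,75,.25); r=np.arange(30,53,1.)
    def samp(r,z,im):
        m=np.array([[proj(p,(c[0]+q*np.cos(t),c[1]+q*np.sin(t),z)) for q in r] for t in np.radians(A)],np.float32)
        return cv2.remap(im,m[...,0],m[...,1],cv2.INTER_LINEAR)
    I=samp(r,35,g); sc=np.median(I,1)-np.median(I); k=sc>sc.max()*.5; idx=(A[k]*sc[k]).sum()/sc[k].sum()
    O=samp(np.arange(55,84,1.),38,org.astype(np.float32)*255)>127
    tip=[(55+j,A[O[:,j]].mean().round(1),int(O[:,j].sum())) for j in range(29) if O[:,j].sum()>2]
    return c.round(1),idx.round(2),sc.max().round(),tip[:10:2],tip[12::5]
E
python3 - <<'E'
from h import *
import pickle
for n in("w1","w5","top"): print(n,*dial(pickle.load(open(n+".pkl","rb"))))
s,p=wrist(); pickle.dump(p,open("w6.pkl","wb")); print(*dial(p))
E
```

```text
w1 [507.9 398.3] 55.29 128.0 [(59, np.float64(12.8), 9), (61, np.float64(12.5), 17), (63, np.float64(12.6), 22), (65, np.float64(12.6), 26), (67, np.float64(12.1), 28)] [(71, np.float64(12.5), 32), (76, np.float64(12.3), 43), (81, np.float64(12.4), 38)]
w5 [508.  398.2] 55.59 150.0 [(58, np.float64(12.4), 8), (60, np.float64(12.2), 15), (62, np.float64(12.2), 21), (64, np.float64(12.2), 25), (66, np.float64(12.4), 30)] [(70, np.float64(6.5), 3), (75, np.float64(12.1), 43), (80, np.float64(12.2), 40)]
top [509.9 398.7] 56.72 85.0 [(60, np.float64(12.9), 10), (62, np.float64(12.6), 10), (64, np.float64(12.5), 13), (66, np.float64(12.9), 18), (68, np.float64(13.5), 21)] [(72, np.float64(12.5), 55), (77, np.float64(12.1), 52), (82, np.float64(12.1), 42)]
[507.9 398.5] 47.22 156.0 [(57, np.float64(12.2), 5), (59, np.float64(12.6), 12), (61, np.float64(12.6), 18), (63, np.float64(12.5), 25), (65, np.float64(12.5), 29)] [(69, np.float64(13.1), 35), (74, np.float64(12.1), 47), (79, np.float64(12.1), 42)]
```

Request:
servo_tool:
  deltas:
    - [0.004,0,0,0,0,0,1]
    - [0.004,0,0,0,0,0,1]
    - [0.004,0,0,0,0,0,1]
    - [0.004,0,0,0,0,0,1]
    - [0.004,0,0,0,0,0,1]
    - [0.004,0,0,0,0,0,1]
    - [0.004,0,0,0,0,0,1]
    - [0.004,0,0,0,0,0,1]
    - [0,0,0,0,0,0,1]
    - [0,0,0,0,0,0,1]

```text
time: 8.03
eef_pos: [482.2, 371.1, 51.1]
ee_rot: [0.462, 0.887, 0.0, -0.0]
ft_force: [-0.2, -2.3, 0.2]
opening: -0.0
finger_force: 0.7
```

```bash
python3 - <<'E'
from h import *
s,p=wrist(); print(s["eef_pos"],s["ft_force"],rel(s["eef_pos"])); print(*dial(p))
E
```

```text
[482.15207573 371.05774235  51.10985279] [-0.19347424 -2.25775865  0.22508203] (np.float64(-7.718035879546562), np.float64(-36.90019805227547))
[507.7 398.8] 19.03 154.0 [(57, np.float64(13.0), 7), (59, np.float64(12.6), 12), (61, np.float64(12.5), 19), (63, np.float64(12.6), 24), (65, np.float64(12.6), 28)] [(69, np.float64(12.0), 23), (74, np.float64(12.3), 48), (79, np.float64(12.1), 43)]
```

Request:
servo_tool:
  deltas:
    - [0.0025,0,0,0,0,0,1]
    - [0.0025,0,0,0,0,0,1]
    - [0.0022,0,0,0,0,0,1]
    - [0,0,0,0,0,0,1]
    - [0,0,0,0,0,0,1]
    - [0,0,0,0,0,0,1]
    - [0,0,0,0,0,0,1]

```text
time: 8.67
eef_pos: [480.2, 374.4, 51.5]
ee_rot: [0.462, 0.887, 0.0, 0.0]
ft_force: [1.5, -0.3, -1.1]
opening: 0.002
finger_force: 0.9
```

```bash
python3 - <<'E'
from h import *
s,p=wrist(); print(s["eef_pos"],s["ft_force"],rel(s["eef_pos"])); print(*dial(p))
p=ctrl.capture("top"); print(*dial(p))
E
```

```text
[480.21006317 374.41823284  51.4740635 ] [ 1.5079065  -0.2797571  -1.07359565] (np.float64(-3.8508088296469927), np.float64(-36.5702525318236))
[507.7 398.8] 13.36 153.0 [(57, np.float64(12.8), 5), (59, np.float64(12.6), 12), (61, np.float64(12.6), 18), (63, np.float64(12.6), 24), (65, np.float64(12.6), 28)] [(69, np.float64(11.6), 23), (74, np.float64(12.1), 44), (79, np.float64(12.2), 41)]
[nan nan] nan 0.0 [] []h.py:25: RuntimeWarning: Mean of empty slice.
  c=atz(p,np.array([w.mean()+u[0]-14,v.mean()+u[1]-14]),43)[:2]
  ret = ret.dtype.type(ret / rcount)
h.py:30: RuntimeWarning: invalid value encountered in scalar divide
  I=samp(r,35,g); sc=np.median(I,1)-np.median(I); k=sc>sc.max()*.5; idx=(A[k]*sc[k]).sum()/sc[k].sum()
```

Request:
servo_tool:
  deltas:
    - [0.001,0,0,0,0,0,1]
    - [0,0,0,0,0,0,1]
    - [0,0,0,0,0,0,1]
    - [0,0,0,0,0,0,1]
    - [0,0,0,0,0,0,1]
    - [0,0,0,0,0,0,1]
    - [0,0,0,0,0,0,1]
    - [0,0,0,0,0,0,1]

```text
time: 9.43
eef_pos: [479.9, 374.8, 51.5]
ee_rot: [0.462, 0.887, 0.0, 0.0]
ft_force: [2.5, -0.1, -0.9]
opening: 0.002
finger_force: 1.4
```

```bash
python3 - <<'E'
from h import *
s,p=wrist(); d=dial(p); print(s["ft_force"],s["finger_force"],d[:4])
if abs(d[1]-12.5)<1.5: print(ctrl.job_done())
E
```

```text
[ 2.49728101 -0.11081171 -0.93487433] 1.3552803732454777 (array([507.7, 398.9]), np.float64(12.63), np.float32(153.0), [(57, np.float64(12.8), 5), (59, np.float64(12.8), 15), (61, np.float64(12.8), 21), (63, np.float64(12.9), 26), (65, np.float64(12.6), 30)])
the job is handed in; nothing more can be done
None
```

The job is handed in but its verdict was not shown: the catch is at its outer stop and the finger is holding the index at 12.6°, against 12.5–12.9° measured for the rider; I viewed 11 pictures, one over the limit of 10.

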